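# Empty the spent vials off the sample tray and hold its ball over the reader

## Task

Lift the sample tray by its post and carry it to the red waste bin with the three spent vials aboard, then tip them over its low blue lip into the bin, never so far that the loose steel ball leaves its yellow pocket. Then bring the tray to the white reader and hold it there level and still, with the ball in its pocket straight above the round black window and the tray's underside about 10 cm above the window. Finish while still holding the tray in the gripper; leave the tube rack, bottle and jar alone.

Things in the scene. Friction and masses are not known exactly. Their poses are not given: they have to be found in the camera images.
- tray: grey loose sample tray, 210 x 74 mm, 280 g. Origin on its underside, below the post; z up, x along its length to the pouring end. Floor 4 mm thick, from x = -100 to +110 mm. Side walls and the -x end wall are 20 mm high, 68 mm clear between the sides. The three vials lie across the bay between a 20 mm high wall at x = +15 mm and the lip
- tray_grip (a point): point to pinch the blue upright square post (22 x 22 mm, faces square to the tray's axes) at the tray's origin: on its axis, 70 mm above the tray's underside and 15 mm below the post's top; axes as the tray's
- tray_lip (a point): middle of the low blue lip at the tray's +x end (x = +108 mm), top edge 6.5 mm above the underside, 2.5 mm above the floor. The vials roll over it once this end is tipped down by about 40 degrees or more; axes as the tray's
- tray_pocket (a point): centre of the resting ball in its pocket: tray x = -55 mm, y = 0, 19 mm above the underside; axes as the tray's. The pocket is a yellow ring 9 mm high, 35 mm wide inside; the ball stays in it up to about 60 degrees of tipping
- ball_center (a point): centre of the loose steel ball, 30 mm diameter, 110 g
- vial1: spent vial, white 26 mm diameter cylinder 60 mm long with a yellow cap, 30 g, can roll; origin at its middle, its y axis is the cylinder axis
- vial2: spent vial, white 26 mm diameter cylinder 60 mm long with a yellow cap, 30 g, can roll; origin at its middle, its y axis is the cylinder axis
- vial3: spent vial, white 26 mm diameter cylinder 60 mm long with a yellow cap, 30 g, can roll; origin at its middle, its y axis is the cylinder axis
- bin: red open-topped waste bin, fixed, 220 x 220 mm outside, walls 5 mm, rim 100 mm above the bench; a collar at the rim sticks out 8 mm. Origin at the centre of its underside, z up, x and y square to its walls
- reader: white flat reader, fixed, 150 x 120 mm and 40 mm high, origin at the centre of its underside, z up
- reader_window (a point): centre of the round black window (50 mm diameter, in a steel ring) in the middle of the reader's top, 41.5 mm above the bench
- rack: black tube rack with yellow-capped tubes, 85 x 200 mm, 105 mm high, origin at the centre of its underside; leave alone
- bottle: clear bottle, 64 mm diameter, 150 mm high, origin at the centre of its underside; leave alone
- jar: white jar with an orange cap, 60 mm diameter, 70 mm high, origin at the centre of its underside; leave alone
Not all that is in view belongs to the job. Leave any orange or purple look-alike of the vial1 alone.

How it is judged:
By the outcome, as a careful person would: the job done as asked, in the order asked, and still so for the second after the job is handed in, while the arm keeps its last pose, push and grip.
It also fails if it takes over 64 s, if anything falls off the work surface, if the arm or the gripper's body presses on something with over 40 N, if the wrist force passes 120 N, or if a joint passes its speed limit or range.

## Robot

A 6-joint arm with a two-finger parallel gripper is mounted at the origin on the work surface. World frame = base frame: x ahead of the robot, y to its left, z up, the work surface at z = 0. Lengths are in mm, angles in rad, forces in N, time in s.
With the tool pointing down it reaches from about 250 to 850 mm from the base axis. Payload 12.5 kg.
Tool frame: the origin (TCP) lies where the fingers leave the gripper's body, on its centre line; the fingertips stand 84 mm ahead of it and the grasp point (between the pads) lies 65 mm ahead of it; z points along the fingers, y is the line along which they close (so a half turn about z gives the same grasp; the last joint's range is limited). The gripper opens to 93 mm and grips with 3 to 60 N. Pads are 15 mm wide; open, the fingers measure 128 mm over their backs; the gripper's body (75 mm by 188 mm) begins 65 mm behind the grasp point.
Start: joints at [1.078, 0.351, 1.652, -0, 1.139, -0.085], TCP at [218.093, 504.896, 302.733] pointing down, gripper open.
Joint ranges: [-2.75, 2.75], [-0.79, 2.1], [0.01, 2.65], [-1.57, 4.71], [0.07, 3.14], [-2.87, 2.87]. Speed limits (rad/s): [2.22, 2.22, 2.79, 3.14, 3.14, 3.14].

## Interface

Orientations are given as a unit quaternion [w, x, y, z].
In Python, from rig import manip gives the robot as it stands. The module is installed in compiled form; this text tells all that it offers.
- The arm moves only by the tool send_rows, never from a script. Its argument "motion" is a list of rows, each an object of numbers: "ax", "ay", "az": the turn, a rotation vector about the tool's x, y, z in degrees; "dx", "dy", "dz": the shift along the tool's x, y, z in cm; "jaw": the opening in per cent of the stroke, from 0 (shut) to 100 (fully open). In form: [{"ax": .., "ay": .., "az": .., "dx": .., "dy": .., "dz": .., "jaw": ..}, ...]. A call has 1 to 8 rows; each row shifts and turns the commanded pose from where the row before left it, along the tool's axes as they then stand; what a row does not reach is not made up. A row lasts 1/12 s, in which the tool goes at most 41.7 mm and 7.16 degrees, less where a joint would pass 70% of its speed; a pose out of reach is approached as far as the arm can. A call is refused whole if a number of a shift passes 4.17 or a number of a turn 7.16, either way. A call with a gripper value outside its range is refused whole. The fingers move at their own pace and stop on an object; "grip_force" is the grip in N (left out, the last holds). Time passes only in rows, so rows that do not move let the fingers close. It gives the time, the measured TCP pose, the force, the opening and the grip force at its end, in the units of the state.
- manip.get_state(): the state, without advancing time (a new reading comes with each control period).
- manip.grab_frame(name): name is "scene" or "top" or "wrist"; returns (picture, depth): 480x640x3 uint8, red, green, blue; 480x640 float32, mm along the optical axis (not along the pixel's ray), 0 where there is no reading.
- manip.calibration(name): a dict with "vertical_fov" (degrees; the focal length in pixels is half the picture's height over the tangent of half this angle, whatever the lens; pixels are square), "cx", "cy" (the principal point, pixels), "xyz" and "rotation" of the camera in the world; the wrist camera has in their place "hand_eye" (4x4, takes a point from camera to tool coordinates, whose origin is the TCP and whose axes are the flange's). Camera axes: x right, y down, z forward; pixel columns grow to the right and rows downward; lengths in mm; the calibration is good to about 2 mm. A picture is of the moment at which its call begins: read the wrist's pose just before it. calibration takes no time and is no camera call.
- manip.finish_job(): hands the job in; it is judged then, once.
The state is a dict: "time_s": time; "qpos": joint angles; "joint_vel": joint speeds; "joint_torque": joint torques, N m; "tcp_pos": TCP position; "tool_rot": TCP orientation; "ft_force": force on the tool from outside, world axes, zero at the start; "torque": the same for the moment, N m; "grip_width": opening from 0.0 (shut) to 1.0 (fully open); "gripper_force": force on a finger pad.
Only numpy, scipy, OpenCV 4.12 (cv2) and the standard library are available. Lean on these libraries where they do the work, as an engineer would, in place of code of your own. Each camera call takes 0.05 s, during which the arm holds its last target. There are 200 camera calls.

## Working session

There is one attempt and no reset: what is moved stays moved. The work goes in short steps, Python scripts to look and compute and a tool call to move; the robot and the scene stay as the last step left them, time stands still between calls to the robot, and variables do not carry over. Pictures are saved under pics/ and viewed, at most 10 in all, crops included, and the job is handed in when it is done.

Besides the shell and the picture viewer there is one more tool, called after "Call:" in YAML: its name, and indented under it one key for each argument. send_rows: Moves the arm, as the interface text tells. Its arguments: {"type":"object","properties":{"motion":{"type":"array"},"grip_force":{"type":"number"}},"required":["motion"]}

```bash
mkdir -p pics
cat > h.py <<'E'
from rig import manip
import numpy as np, cv2, pickle
from scipy.spatial.transform import Rotation as R
def cam(n):
    c=manip.calibration(n); return c
def grab(n,tag):
    s=manip.get_state(); p,d=manip.grab_frame(n)
    cv2.imwrite(f'pics/{tag}.png',p[:,:,::-1]); pickle.dump((n,s,p,d),open(f'{tag}.pkl','wb')); return p,d
def RT(q): q=np.array(q); return R.from_quat([q[1],q[2],q[3],q[0]])
def world(tag,u,v,z=None):
    "point at pixel; from depth or at world height z"
    n,s,p,d=pickle.load(open(f'{tag}.pkl','rb')); c=cam(n)
    f=240/np.tan(np.radians(c['vertical_fov'])/2)
    ray=np.array([(u-c['cx'])/f,(v-c['cy'])/f,1])
    if 'hand_eye' in c:
        H=np.array(c['hand_eye']); r=RT(s['tool_rot']).as_matrix()
        M=r@H[:3,:3]; o=r@H[:3,3]+s['tcp_pos']
    else:
        q=np.array(c['rotation'])
        M=q if q.shape==(3,3) else RT(q).as_matrix(); o=np.array(c['xyz'])
    w=M@ray
    if z is not None: return o+w*(z-o[2])/w[2]
    D=d[int(v)-1:int(v)+2,int(u)-1:int(u)+2]; D=D[D>0]
    return o+w*(np.median(D) if D.size else np.nan)
E
python3 - <<'E'
from h import *
grab('top','top1');grab('scene','sc1')
for n in('top','scene','wrist'): print(n,cam(n))
print(manip.get_state())
E
```

```text
top {'vertical_fov': 51.3117644408178, 'cx': 320.552167632388, 'cy': 238.60431815931764, 'xyz': array([478.54417553,  11.41034979, 955.82463579]), 'rotation': array([ 0.05221206, -0.70418337,  0.70651885, -0.04723126])}
scene {'vertical_fov': 44.42694744545368, 'cx': 319.9080004068832, 'cy': 235.57226747986542, 'xyz': array([1452.08752116, -362.82255657, 1015.95766286]), 'rotation': array([-0.32414469,  0.77785003,  0.4919709 , -0.21873313])}
wrist {'vertical_fov': 59.60369394572255, 'cx': 319.55222295293873, 'cy': 236.501983443482, 'hand_eye': array([[ 6.07291711e-04, -9.70462301e-01, -2.41252054e-01,
         6.62824936e+01],
       [ 9.99999644e-01,  4.47893993e-04,  7.15547316e-04,
         2.19157999e-01],
       [-5.86356349e-04, -2.41252403e-01,  9.70462227e-01,
        -8.29816636e+01],
       [ 0.00000000e+00,  0.00000000e+00,  0.00000000e+00,
         1.00000000e+00]])}
{'time_s': 0.1, 'qpos': array([ 1.07842354e+00,  3.51187692e-01,  1.65235930e+00,  4.03272593e-05,
        1.13909230e+00, -8.46310064e-02]), 'joint_vel': array([-0.00039319, -0.0010162 , -0.00285527, -0.00015095,  0.00145391,
        0.00061397]), 'joint_torque': array([-8.24012363e-05, -4.98018765e+01, -2.85707510e+01,  6.99918461e-02,
        2.38602521e-02, -6.44718898e-05]), 'tcp_pos': array([217.97635488, 504.7211134 , 302.25259543]), 'tool_rot': array([-1.66444539e-04,  2.02469808e-01,  9.79288365e-01, -4.96478669e-04]), 'ft_force': array([0.46016978, 0.05766644, 0.01908913]), 'torque': array([-0.02295886,  0.03005416,  0.0142718 ]), 'gripper_force': 0.0, 'grip_width': 0.9991366065772314}
```

View pics/top1.png

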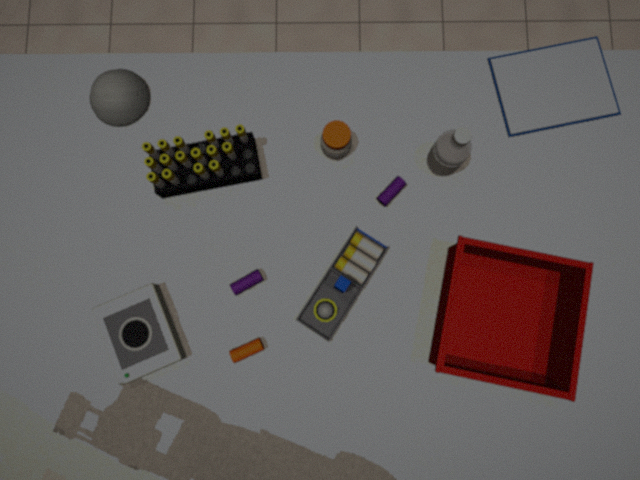

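View pics/sc1.png

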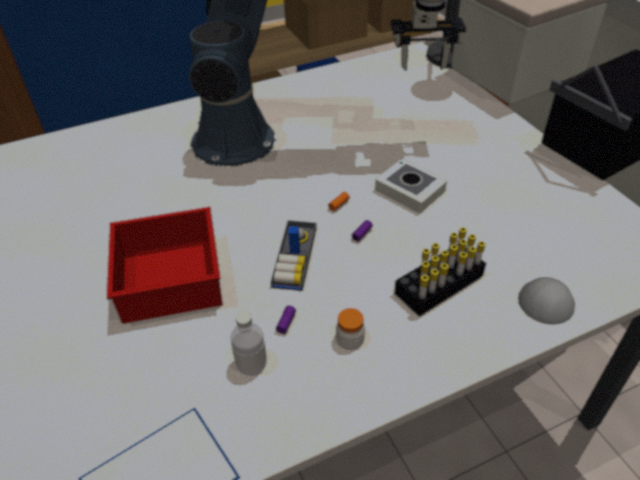

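Top view: the tray has its post at about (343,284), ball at (325,310) and lip at (372,238). The bin rim corners are (459,238), (592,263), (575,398) and (436,371), and the reader window is at (135,334). The look-alikes lie free of the tray.

Run:
```python
from h import *
np.set_printoptions(precision=1,suppress=True)
for n,u,v,z in [('post',343,284,85),('ball',325,310,30),('lipmid',372,238,6),('cornA',357,229,6),('cornB',387,246,6),('cC',298,320,20),('cD',329,338,20),('win',135,334,41.5),('b1',460,239,100),('b2',592,263,100),('b3',575,398,100),('b4',437,371,100),('bott',452,150,None),('jar',337,133,None),('pv',392,191,None)]:
    print(n,world('top1',u,v),world('top1',u,v,z) if z else '')
```

```text
post [522.1 -21.3  86.1] [522.1 -21.4  85. ]
ball [477.4  10.   34.8] [477.4  10.   30. ]
lipmid [613.7 -80.6   7.7] [613.9 -80.8   6. ]
cornA [631.5 -52.2   6.4] [631.5 -52.3   6. ]
cornB [ 598.1 -108.9    8.3] [ 598.4 -109.2    6. ]
cC [459.2  60.1  18.2] [459.3  60.   20. ]
cD [426.3   2.8  18.2] [426.4   2.8  20. ]
win [435.6 352.7  42.3] [435.5 353.   41.5]
b1 [ 598.1 -223.2  101. ] [ 598.2 -223.4  100. ]
b2 [ 555.8 -447.   100.3] [ 555.9 -447.1  100. ]
b3 [ 316.  -449.     1.7] [ 332.7 -401.6  100. ]
b4 [ 376.5 -175.9  100.2] [ 376.5 -175.9  100. ]
bott [ 752.4 -211.8  115.5] 
jar [799.7 -13.3  72.9] 
pv [ 701.  -118.3   27. ]
```

The sizes check out. Tray: origin about (522,-21), yaw about -33°. Bin: centre about (466,-312). Window: (435.5,353). I'll pinch along the tray's x so the pads resist tipping. That needs a turn of about +99.7° about tool z, followed by the travel.

Call:
send_rows:
  motion:
    - {"az":7.12,"dy":-1}
    - {"az":7.12}
    - {"az":7.12}
    - {"az":7.12}
    - {"az":7.12}
    - {"az":7.12}
    - {"az":7.12}
    - {"az":7.12}

```text
schema error: expected keys ax, ay, az, dx, dy, dz, jaw
```

Call:
send_rows:
  motion:
    - {"az":7.12}
    - {"az":7.12}
    - {"az":7.12}
    - {"az":7.12}
    - {"az":7.12}
    - {"az":7.12}
    - {}
    - {}

```text
schema error: expected keys ax, ay, az, dx, dy, dz, jaw
```

```bash
cat >> h.py <<'E'
def togo(target, yaw=None):
    "cm along tool axes from the present TCP to target; also tool y yaw"
    s=manip.get_state(); r=RT(s['tool_rot']).as_matrix(); y=r[:,1]; 
    print('t',round(s['time_s'],2),'tcp',np.round(s['tcp_pos'],1),'yaw_y',np.round(np.degrees(np.arctan2(y[1],y[0])),2),'z',np.round(r[:,2],3),
     'togo cm',np.round(r.T@(np.array(target)-s['tcp_pos'])/10,2),'q',np.round(s['qpos'],2),'w',round(s['grip_width'],3),'F',np.round(s['ft_force'],1),round(s['gripper_force'],1))
E
python3 -c "
from h import *
togo([522,-21.3,255])"
```

```text
t 0.1 tcp [218.  504.7 302.3] yaw_y 66.64 z [-0.001 -0.001 -1.   ] togo cm [-48.77 -36.23   4.76] q [ 1.08  0.35  1.65  0.    1.14 -0.08] w 0.999 F [0.5 0.1 0. ] 0.0
```

All keys are needed in every row.

Call:
send_rows:
  motion:
    - {"ax":0,"ay":0,"az":7.12,"dx":0,"dy":0,"dz":0,"jaw":100}
    - {"ax":0,"ay":0,"az":7.12,"dx":0,"dy":0,"dz":0,"jaw":100}
    - {"ax":0,"ay":0,"az":7.12,"dx":0,"dy":0,"dz":0,"jaw":100}
    - {"ax":0,"ay":0,"az":7.12,"dx":0,"dy":0,"dz":0,"jaw":100}
    - {"ax":0,"ay":0,"az":7.12,"dx":0,"dy":0,"dz":0,"jaw":100}
    - {"ax":0,"ay":0,"az":7.12,"dx":0,"dy":0,"dz":0,"jaw":100}
    - {"ax":0,"ay":0,"az":7.12,"dx":0,"dy":0,"dz":0,"jaw":100}
    - {"ax":0,"ay":0,"az":7.12,"dx":0,"dy":0,"dz":0,"jaw":100}

```text
time_s: 0.77
tcp_pos: [218.0, 504.8, 302.4]
tool_rot: [0.0, 0.647, 0.762, -0.0]
ft_force: [0.9, -0.3, 1.0]
grip_width: 0.999
gripper_force: 0.0
```

Call:
send_rows:
  motion:
    - {"ax":0,"ay":0,"az":7.12,"dx":0,"dy":0,"dz":0,"jaw":100}
    - {"ax":0,"ay":0,"az":7.12,"dx":0,"dy":0,"dz":0,"jaw":100}
    - {"ax":0,"ay":0,"az":7.12,"dx":0,"dy":0,"dz":0,"jaw":100}
    - {"ax":0,"ay":0,"az":7.12,"dx":0,"dy":0,"dz":0,"jaw":100}
    - {"ax":0,"ay":0,"az":7.12,"dx":0,"dy":0,"dz":0,"jaw":100}
    - {"ax":0,"ay":0,"az":7.12,"dx":0,"dy":0,"dz":0,"jaw":100}
    - {"ax":0,"ay":0,"az":0,"dx":0,"dy":0,"dz":0,"jaw":100}

```text
time_s: 1.35
tcp_pos: [218.0, 504.8, 302.4]
tool_rot: [0.0, 0.88, 0.474, -0.0]
ft_force: [0.1, -0.4, -0.6]
grip_width: 0.998
gripper_force: 0.0
```

Call:
send_rows:
  motion:
    - {"ax":0,"ay":0,"az":0,"dx":-1.72,"dy":3.39,"dz":0.3,"jaw":100}
    - {"ax":0,"ay":0,"az":0,"dx":-1.72,"dy":3.39,"dz":0.3,"jaw":100}
    - {"ax":0,"ay":0,"az":0,"dx":-1.72,"dy":3.39,"dz":0.3,"jaw":100}
    - {"ax":0,"ay":0,"az":0,"dx":-1.72,"dy":3.39,"dz":0.3,"jaw":100}
    - {"ax":0,"ay":0,"az":0,"dx":-1.72,"dy":3.39,"dz":0.3,"jaw":100}
    - {"ax":0,"ay":0,"az":0,"dx":-1.72,"dy":3.39,"dz":0.3,"jaw":100}
    - {"ax":0,"ay":0,"az":0,"dx":-1.72,"dy":3.39,"dz":0.3,"jaw":100}
    - {"ax":0,"ay":0,"az":0,"dx":-1.72,"dy":3.39,"dz":0.3,"jaw":100}

```text
time_s: 2.02
tcp_pos: [370.8, 240.0, 278.7]
tool_rot: [-0.0, 0.878, 0.479, 0.0]
ft_force: [1.6, 0.6, 0.1]
grip_width: 0.998
gripper_force: 0.0
```

```bash
python3 -c "
from h import *
togo([522,-21.3,255])"
```

```text
t 2.02 tcp [370.8 240.  278.7] yaw_y -32.75 z [ 0.  0. -1.] togo cm [-13.79  26.85   2.37] q [0.47 0.18 1.94 0.   1.01 1.04] w 0.998 F [1.6 0.6 0.1] 0.0
```

Call:
send_rows:
  motion:
    - {"ax":0,"ay":0,"az":0,"dx":-1.72,"dy":3.39,"dz":0.3,"jaw":100}
    - {"ax":0,"ay":0,"az":0,"dx":-1.72,"dy":3.39,"dz":0.3,"jaw":100}
    - {"ax":0,"ay":0,"az":0,"dx":-1.72,"dy":3.39,"dz":0.3,"jaw":100}
    - {"ax":0,"ay":0,"az":0,"dx":-1.72,"dy":3.39,"dz":0.3,"jaw":100}
    - {"ax":0,"ay":0,"az":0,"dx":-1.72,"dy":3.39,"dz":0.3,"jaw":100}
    - {"ax":0,"ay":0,"az":0,"dx":-1.72,"dy":3.39,"dz":0.3,"jaw":100}
    - {"ax":0,"ay":0,"az":0,"dx":-1.72,"dy":2.9,"dz":0.3,"jaw":100}
    - {"ax":0,"ay":0,"az":0,"dx":-1.3,"dy":2.7,"dz":0.2,"jaw":100}

```text
time_s: 2.68
tcp_pos: [515.5, -13.8, 255.3]
tool_rot: [-0.0, 0.878, 0.479, -0.0]
ft_force: [0.2, 1.3, 0.7]
grip_width: 0.997
gripper_force: 0.0
```

Call:
send_rows:
  motion:
    - {"ax":0,"ay":0,"az":0,"dx":0,"dy":0,"dz":0,"jaw":100}
    - {"ax":0,"ay":0,"az":0,"dx":0,"dy":0,"dz":0,"jaw":100}

```text
time_s: 2.85
tcp_pos: [515.3, -12.6, 255.2]
tool_rot: [-0.0, 0.879, 0.477, -0.0]
ft_force: [-0.3, 0.3, 0.3]
grip_width: 0.998
gripper_force: 0.0
```

```bash
python3 -c "
from h import *
togo([522,-21.3,255])
grab('wrist','w1')"
```

```text
t 2.85 tcp [515.3 -12.6 255.2] yaw_y -32.96 z [-0.001  0.    -1.   ] togo cm [-0.36  1.04  0.02] q [-0.11  0.35  1.79  0.    1.01  0.46] w 0.998 F [-0.3  0.3  0.3] 0.0
```

View pics/w1.png

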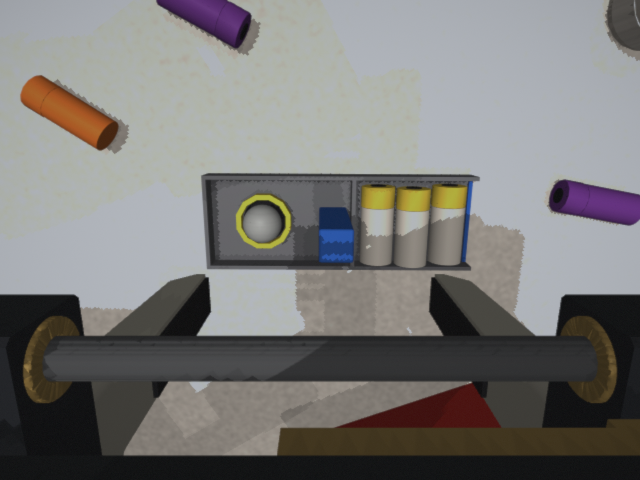

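Wrist view: the tray lies square to the image, with its edges level, so the yaw is right. The post's top face is centred at about (336,245), the ball at (265,222), and all three vials are in the bay.

```bash
python3 -c "
from h import *
np.set_printoptions(precision=1,suppress=True)
for u,v,z in [(336,245,85),(321,245,85),(352,245,85),(336,229,85),(336,262,85),(205,176,20),(477,177,20),(265,222,34)]: print(u,v,world('w1',u,v),world('w1',u,v,z))
p=world('w1',336,245,85); togo([p[0],p[1],135])"
```

```text
336 245 [523.1 -19.5  85.5] [523.  -19.6  85. ]
321 245 [515.2 -14.4  85.5] [515.1 -14.5  85. ]
352 245 [531.5 -24.9  85.7] [531.4 -25.   85. ]
336 229 [528.5 -11.   84.7] [528.5 -10.9  85. ]
336 262 [517.1 -28.8  85.6] [517. -29.  85.]
205 176 [461.6  63.6  20.6] [461.5  63.6  20. ]
477 177 [633.5 -48.6  20.3] [633.6 -48.7  20. ]
265 222 [482.2  11.2  32.9] [482.5  11.3  34. ]
t 2.9 tcp [514.8 -11.7 255.4] yaw_y -32.93 z [-0.  0. -1.] togo cm [-0.2  1.1 12. ] q [-0.1  0.3  1.8  0.   1.   0.5] w 1.001 F [-0.2 -0.  -0.4] 0.0
```

Call:
send_rows:
  motion:
    - {"ax":0,"ay":0,"az":0.2,"dx":-0.1,"dy":0.55,"dz":1,"jaw":100}
    - {"ax":0,"ay":0,"az":0,"dx":-0.1,"dy":0.55,"dz":2,"jaw":90}
    - {"ax":0,"ay":0,"az":0,"dx":0,"dy":0,"dz":2.5,"jaw":70}
    - {"ax":0,"ay":0,"az":0,"dx":0,"dy":0,"dz":2.5,"jaw":60}
    - {"ax":0,"ay":0,"az":0,"dx":0,"dy":0,"dz":2,"jaw":55}
    - {"ax":0,"ay":0,"az":0,"dx":0,"dy":0,"dz":1.3,"jaw":50}
    - {"ax":0,"ay":0,"az":0,"dx":0,"dy":0,"dz":0.7,"jaw":45}
    - {"ax":0,"ay":0,"az":0,"dx":0,"dy":0,"dz":0,"jaw":40}

```text
time_s: 3.57
tcp_pos: [522.4, -18.6, 134.2]
tool_rot: [-0.001, 0.879, 0.476, -0.001]
ft_force: [1.4, -0.5, 0.1]
grip_width: 0.549
gripper_force: 0.0
```

Call:
send_rows:
  grip_force: 15
  motion:
    - {"ax":0,"ay":0,"az":0,"dx":0,"dy":0,"dz":0,"jaw":34}
    - {"ax":0,"ay":0,"az":0,"dx":0,"dy":0,"dz":0,"jaw":30}
    - {"ax":0,"ay":0,"az":0,"dx":0,"dy":0,"dz":0,"jaw":26}
    - {"ax":0,"ay":0,"az":0,"dx":0,"dy":0,"dz":0,"jaw":22}
    - {"ax":0,"ay":0,"az":0,"dx":0,"dy":0,"dz":0,"jaw":18}
    - {"ax":0,"ay":0,"az":0,"dx":0,"dy":0,"dz":0,"jaw":10}
    - {"ax":0,"ay":0,"az":0,"dx":0,"dy":0,"dz":0,"jaw":0}
    - {"ax":0,"ay":0,"az":0,"dx":0,"dy":0,"dz":0,"jaw":0}

```text
time_s: 4.23
tcp_pos: [523.4, -19.3, 136.4]
tool_rot: [0.0, 0.88, 0.475, 0.0]
ft_force: [-1.3, 0.8, 6.2]
grip_width: 0.235
gripper_force: 15.0
```

Call:
send_rows:
  grip_force: 50
  motion:
    - {"ax":0,"ay":0,"az":0,"dx":0,"dy":0,"dz":0,"jaw":0}
    - {"ax":0,"ay":0,"az":0,"dx":0,"dy":0,"dz":0,"jaw":0}
    - {"ax":0,"ay":0,"az":0,"dx":0,"dy":0,"dz":0,"jaw":0}

```text
time_s: 4.48
tcp_pos: [523.5, -19.3, 136.4]
tool_rot: [0.0, 0.88, 0.475, 0.0]
ft_force: [-1.4, 0.4, 5.5]
grip_width: 0.233
gripper_force: 50.0
```

```bash
python3 -c "
from h import *
togo([523,-19.6,135])"
```

```text
t 4.48 tcp [523.5 -19.3 136.4] yaw_y -33.24 z [ 0.001 -0.    -1.   ] togo cm [-0.05 -0.02  0.14] q [-0.13  0.54  1.84  0.    0.75  0.45] w 0.233 F [-1.4  0.4  5.5] 50.0
```

The width of 0.233 matches the 22 mm post, so the grip holds. Next I lift gently.

Call:
send_rows:
  motion:
    - {"ax":0,"ay":0,"az":0,"dx":0,"dy":0,"dz":-0.3,"jaw":0}
    - {"ax":0,"ay":0,"az":0,"dx":0,"dy":0,"dz":-0.7,"jaw":0}
    - {"ax":0,"ay":0,"az":0,"dx":0,"dy":0,"dz":-1.2,"jaw":0}
    - {"ax":0,"ay":0,"az":0,"dx":0,"dy":0,"dz":-1.7,"jaw":0}
    - {"ax":0,"ay":0,"az":0,"dx":0,"dy":0,"dz":-2,"jaw":0}
    - {"ax":0,"ay":0,"az":0,"dx":0,"dy":0,"dz":-2,"jaw":0}
    - {"ax":0,"ay":0,"az":0,"dx":0,"dy":0,"dz":-2,"jaw":0}
    - {"ax":0,"ay":0,"az":0,"dx":0,"dy":0,"dz":-2,"jaw":0}

```text
time_s: 5.15
tcp_pos: [522.8, -19.3, 255.9]
tool_rot: [-0.0, 0.88, 0.475, -0.0]
ft_force: [0.1, 0.1, -4.1]
grip_width: 0.235
gripper_force: 50.0
```

Call:
send_rows:
  motion:
    - {"ax":0,"ay":0,"az":0,"dx":0,"dy":0,"dz":-1.7,"jaw":0}
    - {"ax":0,"ay":0,"az":0,"dx":0,"dy":0,"dz":-1.2,"jaw":0}
    - {"ax":0,"ay":0,"az":0,"dx":0,"dy":0,"dz":-0.7,"jaw":0}
    - {"ax":0,"ay":0,"az":0,"dx":0,"dy":0,"dz":-0.3,"jaw":0}
    - {"ax":0,"ay":0,"az":0,"dx":0,"dy":0,"dz":0,"jaw":0}
    - {"ax":0,"ay":0,"az":0,"dx":0,"dy":0,"dz":0,"jaw":0}

```text
time_s: 5.65
tcp_pos: [522.9, -19.3, 293.0]
tool_rot: [-0.0, 0.88, 0.475, -0.0]
ft_force: [-0.3, -0.2, -3.7]
grip_width: 0.236
gripper_force: 50.0
```

```bash
python3 -c "
from h import *
togo([334,-226,292])
grab('wrist','w2')"
```

```text
t 5.65 tcp [522.9 -19.3 293. ] yaw_y -33.24 z [-0.001  0.    -1.   ] togo cm [-27.65  -4.46   0.12] q [-0.13  0.31  1.73  0.    1.1   0.45] w 0.236 F [-0.3 -0.2 -3.7] 50.0
```

View pics/w2.png

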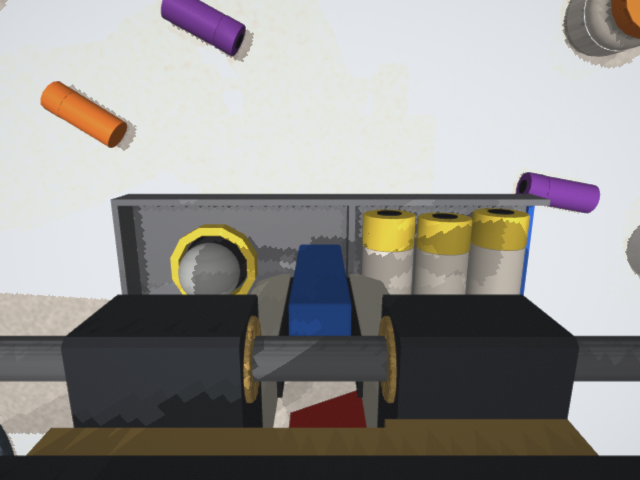

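The lifted tray is level. The ball is in its ring at (210,270) and the three vials are in the bay at (388 to 500, 250), so I carry it to the bin.

Call:
send_rows:
  motion:
    - {"ax":0,"ay":0,"az":0,"dx":-0.4,"dy":-0.05,"dz":0,"jaw":0}
    - {"ax":0,"ay":0,"az":0,"dx":-0.9,"dy":-0.15,"dz":0,"jaw":0}
    - {"ax":0,"ay":0,"az":0,"dx":-1.4,"dy":-0.2,"dz":0,"jaw":0}
    - {"ax":0,"ay":0,"az":0,"dx":-1.8,"dy":-0.3,"dz":0,"jaw":0}
    - {"ax":0,"ay":0,"az":0,"dx":-1.9,"dy":-0.3,"dz":0,"jaw":0}
    - {"ax":0,"ay":0,"az":0,"dx":-1.9,"dy":-0.3,"dz":0,"jaw":0}
    - {"ax":0,"ay":0,"az":0,"dx":-1.9,"dy":-0.3,"dz":0,"jaw":0}
    - {"ax":0,"ay":0,"az":0,"dx":-1.9,"dy":-0.3,"dz":0,"jaw":0}

```text
time_s: 6.37
tcp_pos: [439.3, -111.3, 293.6]
tool_rot: [-0.0, 0.88, 0.475, -0.0]
ft_force: [0.9, -0.1, -4.8]
grip_width: 0.236
gripper_force: 50.0
```

Call:
send_rows:
  motion:
    - {"ax":0,"ay":0,"az":0,"dx":-1.9,"dy":-0.3,"dz":0,"jaw":0}
    - {"ax":0,"ay":0,"az":0,"dx":-1.9,"dy":-0.3,"dz":0,"jaw":0}
    - {"ax":0,"ay":0,"az":0,"dx":-1.9,"dy":-0.3,"dz":0,"jaw":0}
    - {"ax":0,"ay":0,"az":0,"dx":-1.9,"dy":-0.3,"dz":0,"jaw":0}
    - {"ax":0,"ay":0,"az":0,"dx":-1.9,"dy":-0.3,"dz":0,"jaw":0}
    - {"ax":0,"ay":0,"az":0,"dx":-1.9,"dy":-0.3,"dz":0,"jaw":0}
    - {"ax":0,"ay":0,"az":0,"dx":-1.5,"dy":-0.3,"dz":0,"jaw":0}
    - {"ax":0,"ay":0,"az":0,"dx":-1.0,"dy":-0.2,"dz":0,"jaw":0}

```text
time_s: 7.03
tcp_pos: [343.5, -214.7, 293.6]
tool_rot: [-0.0, 0.88, 0.475, -0.0]
ft_force: [-0.5, 0.2, -4.3]
grip_width: 0.236
gripper_force: 50.0
```

Call:
send_rows:
  motion:
    - {"ax":0,"ay":0,"az":0,"dx":-0.6,"dy":-0.1,"dz":0,"jaw":0}
    - {"ax":0,"ay":0,"az":0,"dx":-0.3,"dy":0,"dz":0,"jaw":0}
    - {"ax":0,"ay":0,"az":0,"dx":0,"dy":0,"dz":0,"jaw":0}
    - {"ax":0,"ay":0,"az":0,"dx":0,"dy":0,"dz":0,"jaw":0}

```text
time_s: 7.37
tcp_pos: [339.7, -220.6, 293.7]
tool_rot: [-0.0, 0.88, 0.475, 0.0]
ft_force: [-0.1, 0.2, -3.7]
grip_width: 0.237
gripper_force: 50.0
```

```bash
python3 -c "
from h import *
togo([334,-226,292])
s=manip.get_state();T=s['tcp_pos'];d=RT(s['tool_rot']).as_matrix()[:,1]
np.set_printoptions(precision=2,suppress=True)
L=np.array([424,-285,0])
print('lip',T+108*d-[0,0,129.5])
# steps for 4 deg rows: tcp path with lip over L, lip z falling 160->130, in axes of tool at start of each row
ths=[0,2,5,8,12,16,20,24,28,32,35,38,40,42,44,46,48,50]
P=[]
for t in ths:
  a=np.radians(t); h=T[2]-129.5-30*min(t/35,1)
  P.append(np.array([-108*np.cos(a)+129.5*np.sin(a)+108, h+108*np.sin(a)+129.5*np.cos(a)]))
for t0,t1,p,q in zip(ths,ths[1:],P,P[1:]):
  a=np.radians(t0);e=q-p
  ty=np.array([np.cos(a),-np.sin(a)]);tz=-np.array([np.sin(a),np.cos(a)])
  print(t1,t1-t0,'dy %.2f dz %.2f'%(e@ty/10,e@tz/10),q)
"
```

```text
t 7.37 tcp [ 339.7 -220.6  293.7] yaw_y -33.26 z [ 0.  0. -1.] togo cm [-0.77 -0.18  0.17] q [-0.69  0.09  2.01  0.    1.04 -0.11] w 0.237 F [-0.1  0.2 -3.7] 50.0
lip [ 430.05 -279.83  164.23]
2 2 dy 0.46 dz -0.20 [  4.59 295.7 ]
5 3 dy 0.70 dz -0.29 [ 11.7  298.36]
8 3 dy 0.71 dz -0.29 [ 19.07 300.64]
12 4 dy 0.98 dz -0.38 [ 29.28 303.06]
16 4 dy 1.00 dz -0.39 [ 39.88 304.76]
20 4 dy 1.02 dz -0.39 [ 50.8  305.71]
24 4 dy 1.05 dz -0.40 [ 62.01 305.88]
28 4 dy 1.07 dz -0.41 [ 73.44 305.27]
32 4 dy 1.09 dz -0.42 [ 85.04 303.85]
35 3 dy 0.83 dz -0.33 [ 93.81 302.25]
38 3 dy 0.69 dz -0.55 [102.62 302.76]
40 2 dy 0.46 dz -0.37 [108.51 302.85]
42 2 dy 0.46 dz -0.37 [114.39 302.73]
44 2 dy 0.46 dz -0.37 [120.27 302.4 ]
46 2 dy 0.46 dz -0.37 [126.13 301.87]
48 2 dy 0.46 dz -0.37 [131.97 301.14]
50 2 dy 0.46 dz -0.37 [137.78 300.2 ]
```

The lip stands well inside the bin, over (430,-280) at z 164. I tip about the lip.

Call:
send_rows:
  motion:
    - {"ax":2,"ay":0,"az":0,"dx":0,"dy":0.46,"dz":-0.2,"jaw":0}
    - {"ax":3,"ay":0,"az":0,"dx":0,"dy":0.7,"dz":-0.29,"jaw":0}
    - {"ax":3,"ay":0,"az":0,"dx":0,"dy":0.71,"dz":-0.29,"jaw":0}
    - {"ax":4,"ay":0,"az":0,"dx":0,"dy":0.98,"dz":-0.38,"jaw":0}
    - {"ax":4,"ay":0,"az":0,"dx":0,"dy":1.0,"dz":-0.39,"jaw":0}
    - {"ax":4,"ay":0,"az":0,"dx":0,"dy":1.02,"dz":-0.39,"jaw":0}
    - {"ax":4,"ay":0,"az":0,"dx":0,"dy":1.05,"dz":-0.4,"jaw":0}
    - {"ax":4,"ay":0,"az":0,"dx":0,"dy":1.07,"dz":-0.41,"jaw":0}

```text
time_s: 8.03
tcp_pos: [402.3, -260.9, 305.4]
tool_rot: [-0.214, 0.853, 0.461, -0.116]
ft_force: [-0.5, 0.2, -3.2]
grip_width: 0.234
gripper_force: 50.0
```

Call:
send_rows:
  motion:
    - {"ax":4,"ay":0,"az":0,"dx":0,"dy":1.09,"dz":-0.42,"jaw":0}
    - {"ax":3,"ay":0,"az":0,"dx":0,"dy":0.83,"dz":-0.33,"jaw":0}
    - {"ax":3,"ay":0,"az":0,"dx":0,"dy":0.69,"dz":-0.55,"jaw":0}
    - {"ax":2,"ay":0,"az":0,"dx":0,"dy":0.46,"dz":-0.37,"jaw":0}
    - {"ax":2,"ay":0,"az":0,"dx":0,"dy":0.46,"dz":-0.37,"jaw":0}
    - {"ax":2,"ay":0,"az":0,"dx":0,"dy":0.46,"dz":-0.37,"jaw":0}
    - {"ax":2,"ay":0,"az":0,"dx":0,"dy":0.46,"dz":-0.37,"jaw":0}
    - {"ax":2,"ay":0,"az":0,"dx":0,"dy":0.46,"dz":-0.37,"jaw":0}

```text
time_s: 8.7
tcp_pos: [451.2, -292.9, 300.9]
tool_rot: [-0.358, 0.803, 0.435, -0.194]
ft_force: [-0.5, 0.5, -3.0]
grip_width: 0.234
gripper_force: 50.0
```

Call:
send_rows:
  motion:
    - {"ax":0,"ay":0,"az":0,"dx":0,"dy":0,"dz":0,"jaw":0}
    - {"ax":0,"ay":0,"az":0,"dx":0,"dy":0,"dz":0,"jaw":0}
    - {"ax":0,"ay":0,"az":0,"dx":0,"dy":0,"dz":0,"jaw":0}
    - {"ax":0,"ay":0,"az":0,"dx":0,"dy":0,"dz":0,"jaw":0}
    - {"ax":0,"ay":0,"az":0,"dx":0,"dy":0,"dz":0,"jaw":0}
    - {"ax":0,"ay":0,"az":0,"dx":0,"dy":0,"dz":0,"jaw":0}

```text
time_s: 9.2
tcp_pos: [450.1, -293.0, 301.5]
tool_rot: [-0.357, 0.804, 0.434, -0.193]
ft_force: [-0.2, 0.6, -2.9]
grip_width: 0.231
gripper_force: 50.0
```

```bash
python3 -c "
from h import *
togo([449,-301,296])
a,_=grab('scene','sc2');b,_=grab('wrist','w3')
c=cv2.resize(a[120:360,60:380],(400,300)); cv2.imwrite('pics/c3.png',np.hstack([c,cv2.resize(b,(400,300))])[:,:,::-1])"
```

```text
t 9.2 tcp [ 450.1 -293.   301.5] yaw_y -33.25 z [-0.621  0.407 -0.67 ] togo cm [-0.73  0.64  0.11] q [-0.65  0.65  1.34 -0.05  1.99 -0.07] w 0.231 F [-0.2  0.6 -2.9] 50.0
```

View pics/c3.png

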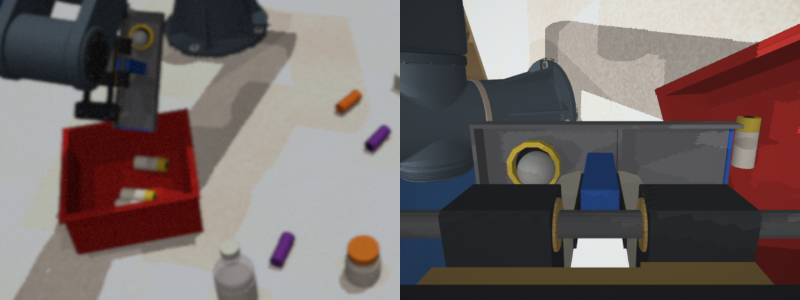

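The left view shows the vials lying in the bin. The wrist view shows the ball in its ring and an empty bay, and the weight has dropped by about 0.9 N, which is 90 g or all three vials. I level the tray.

Call:
send_rows:
  motion:
    - {"ax":-2,"ay":0,"az":0,"dx":0,"dy":0,"dz":0,"jaw":0}
    - {"ax":-3,"ay":0,"az":0,"dx":0,"dy":0,"dz":0,"jaw":0}
    - {"ax":-4,"ay":0,"az":0,"dx":0,"dy":0,"dz":0,"jaw":0}
    - {"ax":-4,"ay":0,"az":0,"dx":0,"dy":0,"dz":0,"jaw":0}
    - {"ax":-4,"ay":0,"az":0,"dx":0,"dy":0,"dz":0,"jaw":0}
    - {"ax":-4,"ay":0,"az":0,"dx":0,"dy":0,"dz":0,"jaw":0}
    - {"ax":-4,"ay":0,"az":0,"dx":0,"dy":0,"dz":0,"jaw":0}
    - {"ax":-4,"ay":0,"az":0,"dx":0,"dy":0,"dz":0,"jaw":0}

```text
time_s: 9.97
tcp_pos: [450.1, -293.0, 301.4]
tool_rot: [-0.144, 0.868, 0.469, -0.078]
ft_force: [-0.2, 0.2, -4.3]
grip_width: 0.232
gripper_force: 50.0
```

Call:
send_rows:
  motion:
    - {"ax":-4,"ay":0,"az":0,"dx":0,"dy":0,"dz":0,"jaw":0}
    - {"ax":-4,"ay":0,"az":0,"dx":0,"dy":0,"dz":0,"jaw":0}
    - {"ax":-4,"ay":0,"az":0,"dx":0,"dy":0,"dz":0,"jaw":0}
    - {"ax":-3,"ay":0,"az":0,"dx":0,"dy":0,"dz":0,"jaw":0}
    - {"ax":-2,"ay":0,"az":0,"dx":0,"dy":0,"dz":0,"jaw":0}
    - {"ax":-1.5,"ay":0,"az":0,"dx":0,"dy":0,"dz":0,"jaw":0}
    - {"ax":-0.5,"ay":0,"az":0,"dx":0,"dy":0,"dz":0,"jaw":0}
    - {"ax":0,"ay":0,"az":0,"dx":0,"dy":0,"dz":0,"jaw":0}

```text
time_s: 10.63
tcp_pos: [449.8, -292.8, 301.3]
tool_rot: [-0.0, 0.88, 0.475, -0.0]
ft_force: [0.1, 0.5, -3.3]
grip_width: 0.229
gripper_force: 50.0
```

```bash
python3 -c "
from h import *
togo([481.5,323,295])"
```

```text
t 10.63 tcp [ 449.8 -292.8  301.3] yaw_y -33.25 z [-0.001  0.    -1.   ] togo cm [ 53.24 -31.11   0.65] q [-0.66  0.33  1.69 -0.    1.13 -0.08] w 0.229 F [ 0.1  0.5 -3.3] 50.0
```

Call:
send_rows:
  motion:
    - {"ax":0,"ay":0,"az":0,"dx":0.43,"dy":-0.25,"dz":0,"jaw":0}
    - {"ax":0,"ay":0,"az":0,"dx":0.86,"dy":-0.5,"dz":0,"jaw":0}
    - {"ax":0,"ay":0,"az":0,"dx":1.29,"dy":-0.75,"dz":0,"jaw":0}
    - {"ax":0,"ay":0,"az":0,"dx":1.72,"dy":-1,"dz":0,"jaw":0}
    - {"ax":0,"ay":0,"az":0,"dx":1.72,"dy":-1,"dz":0,"jaw":0}
    - {"ax":0,"ay":0,"az":0,"dx":1.72,"dy":-1,"dz":0,"jaw":0}
    - {"ax":0,"ay":0,"az":0,"dx":1.72,"dy":-1,"dz":0,"jaw":0}
    - {"ax":0,"ay":0,"az":0,"dx":1.72,"dy":-1,"dz":0,"jaw":0}

```text
time_s: 11.3
tcp_pos: [456.9, -161.7, 301.2]
tool_rot: [-0.0, 0.88, 0.476, -0.0]
ft_force: [0.9, -0.2, -3.7]
grip_width: 0.231
gripper_force: 50.0
```

Call:
send_rows:
  motion:
    - {"ax":0,"ay":0,"az":0,"dx":1.72,"dy":-1,"dz":0,"jaw":0}
    - {"ax":0,"ay":0,"az":0,"dx":1.72,"dy":-1,"dz":0,"jaw":0}
    - {"ax":0,"ay":0,"az":0,"dx":1.72,"dy":-1,"dz":0,"jaw":0}
    - {"ax":0,"ay":0,"az":0,"dx":1.72,"dy":-1,"dz":0,"jaw":0}
    - {"ax":0,"ay":0,"az":0,"dx":1.72,"dy":-1,"dz":0,"jaw":0}
    - {"ax":0,"ay":0,"az":0,"dx":1.72,"dy":-1,"dz":0,"jaw":0}
    - {"ax":0,"ay":0,"az":0,"dx":1.72,"dy":-1,"dz":0,"jaw":0}
    - {"ax":0,"ay":0,"az":0,"dx":1.72,"dy":-1,"dz":0,"jaw":0}

```text
time_s: 11.97
tcp_pos: [465.0, -2.9, 301.2]
tool_rot: [-0.0, 0.88, 0.476, -0.0]
ft_force: [-0.2, -0.3, -3.5]
grip_width: 0.234
gripper_force: 50.0
```

Call:
send_rows:
  motion:
    - {"ax":0,"ay":0,"az":0,"dx":1.72,"dy":-1,"dz":0,"jaw":0}
    - {"ax":0,"ay":0,"az":0,"dx":1.72,"dy":-1,"dz":0,"jaw":0}
    - {"ax":0,"ay":0,"az":0,"dx":1.72,"dy":-1,"dz":0,"jaw":0}
    - {"ax":0,"ay":0,"az":0,"dx":1.72,"dy":-1,"dz":0,"jaw":0}
    - {"ax":0,"ay":0,"az":0,"dx":1.72,"dy":-1,"dz":0,"jaw":0}
    - {"ax":0,"ay":0,"az":0,"dx":1.72,"dy":-1,"dz":0,"jaw":0}
    - {"ax":0,"ay":0,"az":0,"dx":1.72,"dy":-1,"dz":0,"jaw":0}
    - {"ax":0,"ay":0,"az":0,"dx":1.72,"dy":-1,"dz":0,"jaw":0}

```text
time_s: 12.63
tcp_pos: [473.2, 155.9, 301.2]
tool_rot: [-0.0, 0.88, 0.476, -0.0]
ft_force: [0.1, -0.6, -3.4]
grip_width: 0.233
gripper_force: 50.0
```

```bash
python3 -c "
from h import *
togo([481.5,323,295])
grab('top','top2'); grab('wrist','w4')"
```

```text
t 12.63 tcp [473.2 155.9 301.2] yaw_y -33.2 z [-0.001 -0.    -1.   ] togo cm [14.44 -8.46  0.62] q [0.22 0.26 1.78 0.   1.1  0.8 ] w 0.233 F [ 0.1 -0.6 -3.4] 50.0
```

View pics/top2.png

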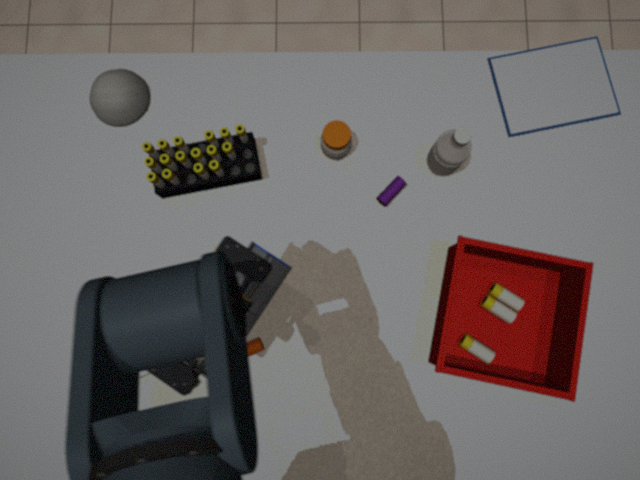

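All three vials lie in the bin, at (507,297), (499,309) and (478,348). I carry on to the reader.

Call:
send_rows:
  motion:
    - {"ax":0,"ay":0,"az":0,"dx":0.6,"dy":-0.35,"dz":0,"jaw":0}
    - {"ax":0,"ay":0,"az":0,"dx":1.2,"dy":-0.7,"dz":0,"jaw":0}
    - {"ax":0,"ay":0,"az":0,"dx":1.7,"dy":-1,"dz":0.1,"jaw":0}
    - {"ax":0,"ay":0,"az":0,"dx":1.7,"dy":-1,"dz":0.3,"jaw":0}
    - {"ax":0,"ay":0,"az":0,"dx":1.7,"dy":-1,"dz":0.4,"jaw":0}
    - {"ax":0,"ay":0,"az":0,"dx":1.7,"dy":-1,"dz":0.4,"jaw":0}
    - {"ax":0,"ay":0,"az":0,"dx":1.7,"dy":-1,"dz":0.4,"jaw":0}
    - {"ax":0,"ay":0,"az":0,"dx":1.6,"dy":-0.95,"dz":0.3,"jaw":0}

```text
time_s: 13.4
tcp_pos: [480.4, 292.7, 281.8]
tool_rot: [0.0, 0.88, 0.475, -0.0]
ft_force: [0.1, 0.4, -1.8]
grip_width: 0.236
gripper_force: 50.0
```

Call:
send_rows:
  motion:
    - {"ax":0,"ay":0,"az":0,"dx":1.2,"dy":-0.7,"dz":0.2,"jaw":0}
    - {"ax":0,"ay":0,"az":0,"dx":0.8,"dy":-0.5,"dz":0.2,"jaw":0}
    - {"ax":0,"ay":0,"az":0,"dx":0.5,"dy":-0.25,"dz":0,"jaw":0}
    - {"ax":0,"ay":0,"az":0,"dx":0,"dy":0,"dz":0,"jaw":0}
    - {"ax":0,"ay":0,"az":0,"dx":0,"dy":0,"dz":0,"jaw":0}

```text
time_s: 13.82
tcp_pos: [482.5, 320.3, 278.3]
tool_rot: [0.0, 0.88, 0.475, -0.0]
ft_force: [-0.6, -0.8, -3.0]
grip_width: 0.231
gripper_force: 50.0
```

```bash
python3 -c "
from h import *
togo([481.5,323,278])
a,_=grab('scene','sc3');b,_=grab('wrist','w5')
c=cv2.resize(a[100:260,340:553],(400,300)); cv2.imwrite('pics/c5.png',np.vstack([np.hstack([c,cv2.resize(b[180:420,100:420],(400,300))])])[:,:,::-1])"
```

```text
t 13.82 tcp [482.5 320.3 278.3] yaw_y -33.25 z [-0. -0. -1.] togo cm [ 0.17 -0.23  0.03] q [ 0.51  0.43  1.6  -0.    1.11  1.09] w 0.231 F [-0.6 -0.8 -3. ] 50.0
```

View pics/c5.png

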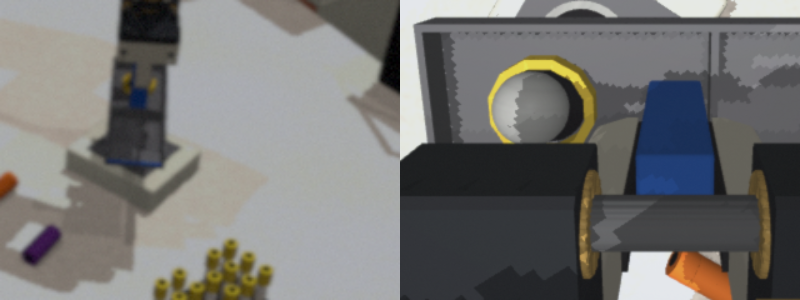

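The ball sits in its ring at crop (530,107), and the edge of the window ring shows just behind the tray wall at crop (580,8). Next I check the ball, window and level numbers.

```bash
python3 -c "
from h import *
np.set_printoptions(precision=1,suppress=True)
print('ball', world('w5',204,266), world('w5',204,266,141.5+30))
print('ringctr? col', world('w5',244,184,41.5), world('w5',244,184))
n,s,p,d=pickle.load(open('w5.pkl','rb'))
for u in (125,180,240,300,380,450,520): print('wall top',u,[world('w5',u,v) for v in (197,)])
for u,v in((150,230),(330,210),(440,220),(500,220)): print('floor',world('w5',u,v))
cv2.imwrite('pics/w5c.png',cv2.resize(p[120:300,80:320],(800,600),interpolation=2)[:,:,::-1])"
```

```text
ball [441.4 354.9 176. ] [439.6 354.4 171.5]
ringctr? col [450.1 375.5  41.5] [450.3 375.5  42.2]
wall top 125 [array([422.2, 402.5, 156.4])]
wall top 180 [array([444.7, 387.7, 156. ])]
wall top 240 [array([469.6, 371.5, 156.5])]
wall top 300 [array([494.3, 355.3, 156.6])]
wall top 380 [array([527.2, 333.6, 155.8])]
wall top 450 [array([556.1, 314.7, 155.9])]
wall top 520 [array([584.8, 296. , 156.6])]
floor [417.5 383.  146.8]
floor [502.4 340.2 147.2]
floor [547.5 304.2 146.6]
floor [573.7 287.1 147. ]
```

View pics/w5c.png

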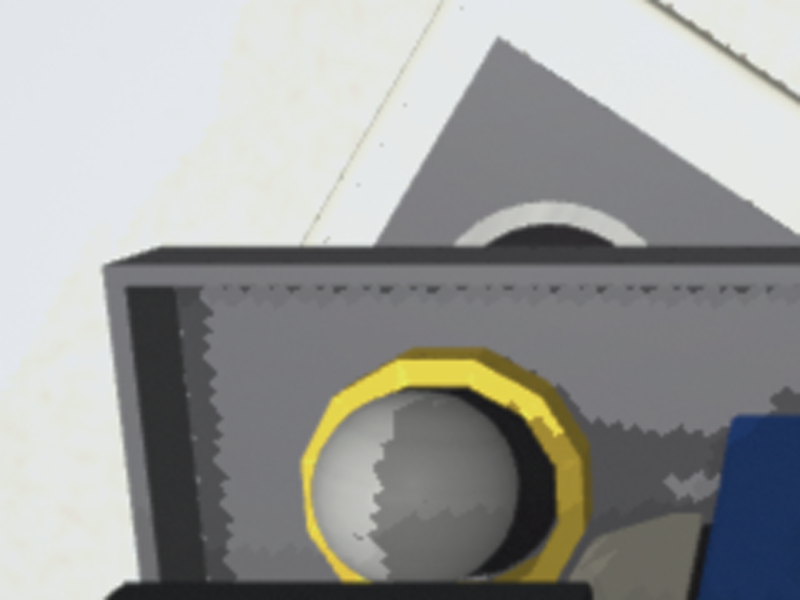

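```bash
python3 -c "
from h import *
np.set_printoptions(precision=1,suppress=True)
s=manip.get_state();r=RT(s['tool_rot']).as_matrix();T=s['tcp_pos']
e=world('w5',245,187.5,41.5); e2=world('w5',245,181,41.5)
w=e-25*r[:,0]; b=world('w5',204.5,268.5,162); k=world('w5',214,255,156)
print('window wrist',w,'edge width',np.linalg.norm(e2-e),'ball',b,'ringmid-ish',k,'nominal pocket',T-55*r[:,1])
print('tool togo',r.T@(w-b)/10, r.T@(w-(T-55*r[:,1]))/10,'top-based',r.T@(np.array([435.5,353,0])-(T-55*r[:,1]))/10, r.T@(np.array([435.5,353,0])-b)/10)"
```

```text
window wrist [435.5 352.   41.5] edge width 4.959020220524499 ball [435.  352.2 162. ] ringmid-ish [440.9 354.6 156. ] nominal pocket [436.6 350.2 278.4]
tool togo [ 0.  0. 12.] [ 0.1 -0.2 23.7] top-based [ 0.2 -0.2 27.8] [ 0.1 -0.  16.2]
```

The ball is within 1 mm of the window's centre. The tray is level, and its underside is about 142–143 mm up, roughly 10 cm above the window. I let it settle and hand in.

Call:
send_rows:
  motion:
    - {"ax":0,"ay":0,"az":0,"dx":0,"dy":0,"dz":0,"jaw":0}
    - {"ax":0,"ay":0,"az":0,"dx":0,"dy":0,"dz":0,"jaw":0}
    - {"ax":0,"ay":0,"az":0,"dx":0,"dy":0,"dz":0,"jaw":0}
    - {"ax":0,"ay":0,"az":0,"dx":0,"dy":0,"dz":0,"jaw":0}
    - {"ax":0,"ay":0,"az":0,"dx":0,"dy":0,"dz":0,"jaw":0}
    - {"ax":0,"ay":0,"az":0,"dx":0,"dy":0,"dz":0,"jaw":0}

```text
time_s: 14.42
tcp_pos: [482.5, 320.7, 278.2]
tool_rot: [0.0, 0.88, 0.475, 0.0]
ft_force: [-0.2, -0.2, -3.1]
grip_width: 0.236
gripper_force: 50.0
```

```bash
python3 -c "
from h import *
togo([482.5,320.3,278.3]); print(manip.finish_job())"
```

```text
t 14.42 tcp [482.5 320.7 278.2] yaw_y -33.25 z [ 0. -0. -1.] togo cm [-0.03  0.02 -0.01] q [ 0.51  0.43  1.6  -0.    1.11  1.09] w 0.236 F [-0.2 -0.2 -3.1] 50.0
the job is handed in; nothing more can be done
None
```

Job handed in at 14.4 s: all three vials are in the bin, and the tray is held level and still with the ball in its pocket, within about 1 mm of the window centre, and its underside about 10 cm above the window.

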